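# Set the stop pin and hold the soap jig open

### The arm

A 7-joint arm with a two-finger parallel gripper is mounted at the origin on the work surface. World frame = base frame: x ahead of the robot, y to its left, z up, the work surface at z = 0. Lengths are in m, angles in rad, forces in N, time in s.
With the tool pointing down it reaches from about 0.4 to 0.875 m from the base axis. Payload 19.3 kg.
Tool frame: the origin (TCP) lies at the very end of the fingers, on their centre line; the grasp point (between the pads) lies 19 mm behind it; z points along the fingers, y is the line along which they close (so a half turn about z gives the same grasp; the last joint's range is limited). The gripper opens to 85 mm and grips with 20 to 120 N. Pads are 22 mm wide; open, the fingers measure 114 mm over their backs; the gripper's body (76 mm by 85 mm) begins 54 mm behind the grasp point. The pads swing forward as they close: fully open they stand 13 mm farther back than shut.
Start: joints at [-1.384, 0.521, -0.036, 1.599, 0.021, 1.021, -0.113], TCP at [0.159, 0.604, 0.196] pointing down, gripper open.
Joint ranges: [-2.91, 2.91], [-0.3, 2.13], [-1.5, 1.42], [0.17, 2.43], [-1.26, 4.41], [0.16, 1.93], [-2.52, 2.52]. Speed limits (rad/s): [1.89, 1.89, 2.39, 2.39, 3.01, 3.01, 3.01].

### API

Orientations are given as [roll, pitch, yaw] about the fixed x, y, z axes, in that order (R = Rz(yaw) Ry(pitch) Rx(roll)).
In Python, from workcell import bot gives the robot as it stands.
- The arm moves only by the shell command python3 -m crank 'ROWS' [FORCE]. ROWS is a JSON object of lists of equal length, an entry for each row: "travel": the shift along the world's x, y, z in cm, a list of three; "turn": the turn, a rotation vector about the world's x, y, z in degrees, a list of three; "gripper": the closure, from 0 (fully open) to 1 (shut). A call has exactly 5 rows; each row is the pose to reach, as a shift and turn from the pose commanded when the call began; what a row does not reach only later rows make up. A row lasts 1/10 s, in which the tool goes at most 50 mm and 8.59 degrees, less where a joint would pass 70% of its speed; a pose out of reach is approached as far as the arm can. A call with a gripper value outside its range is refused whole. The fingers move at their own pace and stop on an object; FORCE is the grip in N (left out, the last holds). Time passes only in rows, so rows that repeat a pose let the fingers close, or fill a call up. It gives the time, the measured TCP pose, the force, the opening and the grip force at its end, in the units of the state.
- bot.observe(): the state, without advancing time (a new reading comes with each control period).
- bot.grab_frame(name): name is "scene" or "top"; returns a dict with "pixels" (384x512x3 uint8, red, green, blue), "fx", "fy", "cx", "cy" (pixels), "extrinsics" (4x4, takes a point from world to camera coordinates). Camera axes: x right, y down, z forward; pixel columns grow to the right and rows downward; lengths in m; the calibration is good to about 2 mm. A picture is of the moment at which its call begins. There is no depth.
- bot.job_done(): hands the job in; it is judged then, once.
The state is a dict: "clock": time; "qpos": joint angles; "qd": joint speeds; "joint_efforts": joint torques, N m; "position": TCP position; "tool_rot": TCP orientation; "force": force on the tool from outside, world axes, zero at the start; "moment": the same for the moment, N m; "grip_width": finger opening in m; "finger_force": force on a finger pad.
Only numpy, scipy, OpenCV 4.12 (cv2) and the standard library are available. Lean on these libraries where they do the work, as an engineer would, in place of code of your own. Each camera call takes 0.05 s, during which the arm holds its last target. There are 200 camera calls.

### The job

Get the soap-bar jig ready for the next bar: take the orange-headed stop pin out of the wooden stand and push it fully down into the orange socket on the jig. Then pull the jig's spring-loaded jaw, the one with the black handle, open until the pointer lines up with the red line of the marker, and finish while holding it there with the gripper (it snaps shut if let go), so that a colleague can load a bar. Leave the other pins, the soap bars, the spray bottle and the tape where they are.

Things in the scene. Friction and masses are not known exactly. Their poses are not given: they have to be found in the camera images.
- orange_pin: The stop pin to use: steel shaft 8 mm in diameter and 50 mm long with a chamfered foot, and on top of it a cylindrical orange plastic head 18 mm in diameter and 26 mm tall (76 mm in all, 40 g). Origin at the centre of the foot's underside, z up along the pin, so the head spans 50 to 76 mm above the origin. It starts upright in any one of the stand's three holes, 20 mm deep in it.
- pin_stand: Fixed wooden block 50 x 170 x 30 mm (x, y, z), origin at the centre of its underside. Three upright square holes 9.5 mm wide and 20 mm deep in a row along its y axis, at y = -60, 0 and 60 mm, hold the orange, blue and grey pins in any order; the heads span 60 to 86 mm above the table.
- blue_pin: Bystander: same pin with a blue head, in the stand.
- grey_pin: Bystander: same pin with a grey head, in the stand.
- jig: Fixed aluminium base plate 260 x 170 x 15 mm (x, y, z) lying on the table, origin at the centre of its underside. Its x axis is the slide's axis: at its +x end a fixed white jaw, 48 mm tall over the table; at its -x end, nearer the robot, the sliding jaw's handle. Two sockets stand on it at jig x = 70 mm, y = +64 and -64 mm, which is which varies.
- orange_socket_hole0 (a point): Centre of the mouth of the hole in the orange socket (a fixed orange block 34 x 34 x 25 mm on the jig, top 40 mm above the table). The hole goes straight down, 9.5 mm wide, 20 mm deep, chamfered 2 mm at the mouth; z up.
- blue_socket_hole0 (a point): The same for the blue socket, which stays empty.
- jaw (a joint): Opening of the sliding jaw in m: 0 shut, grows as the jaw moves along the jig's -x axis, stop at 0.065. A spring pulls it shut with 6 N at 0, plus 0.12 N per mm of opening (12 N at 50 mm); it does not latch.
- handle (a point): Black upright handle of the sliding jaw, with a yellow band: 14 mm thick along the jig's x, 40 mm wide along its y, 62 mm tall; it spans 30 to 92 mm above the table. The point is at the centre of its underside, axes as the jig's. At jig (-30 mm, 0) when shut; it moves with the jaw. Free space of 65 mm in +x up to the white jaw plate.
- pointer (a point): End of the thin dark pointer (4 mm wide along the jig's x) that sticks out of the carriage to the jig's -y side, 30 mm above the table, level with the middle of the handle's thickness (same jig x); it moves with the jaw.
- marker: White clip 12 x 24 x 6 mm with a 3 mm wide red line across its middle (its x = 0), fixed on the white strip along the jig's -y edge, its origin 16 mm in y from the pointer's end. Origin at the centre of its underside, 25 mm above the table, axes as the jig's. Its place varies: the jaw must open 28 to 50 mm to bring the pointer to the same jig x.
- bar_a: Bystander: soap bar in a kraft sleeve, 55 x 80 x 25 mm, loose on the table.
- bar_b: Bystander: another such soap bar.
- spray: Bystander: clear and pink spray bottle, 68 mm in diameter, 200 mm tall, loose.
- tape: Bystander: roll of brown tape 96 mm across, 48 mm tall, loose.
Mind the look-alikes: they are no part of the job. There is more than one size of the orange_pin; the one meant has the size given above.

How it is judged:
By the outcome, as a careful person would: the job done as asked, in the order asked, and still so for the second after the job is handed in, while the arm keeps its last pose, push and grip.
It also fails if it takes over 51 s, if anything falls off the work surface, if the arm or the gripper's body presses on something with over 40 N, if the wrist force passes 120 N, or if a joint passes its speed limit or range.

## Working session

There is one attempt and no reset: what is moved stays moved. The work goes in short steps, Python scripts to look and compute and a shell command to move; the robot and the scene stay as the last step left them, time stands still between calls to the robot, and variables do not carry over. Pictures are saved under pics/ and viewed, at most 10 in all, crops included, and the job is handed in when it is done.

```bash
mkdir -p pics; ls; python3 - <<'E'
from workcell import bot
import cv2, pickle
F={n:bot.grab_frame(n) for n in("scene","top")}
pickle.dump(F,open("f0.pkl","wb"))
for n,f in F.items():
    cv2.imwrite(f"pics/{n}0.png",f["pixels"][:,:,::-1]); print(n,f["fx"],f["fy"],f["cx"],f["cy"],f["extrinsics"])
print(bot.observe())
E
```

```text
pics
scene 422.36939553087774 422.36939553087774 255.02721663225608 189.62910103302474 [[-0.38770111  0.92177646 -0.0040005   0.2603209 ]
 [ 0.70305326  0.29289327 -0.64801979 -0.34555242]
 [-0.59615767 -0.25405056 -0.76161299  1.38609409]
 [ 0.          0.          0.          1.        ]]
top 412.28747866256566 412.28747866256566 258.8849089085159 192.83324945038513 [[-2.73227074e-04 -9.99861745e-01 -1.66257932e-02 -2.99470314e-02]
 [-9.82796579e-01  3.33912613e-03 -1.84661135e-01  5.61464339e-01]
 [ 1.84691120e-01  1.62893183e-02 -9.82661614e-01  1.23714552e+00]
 [ 0.00000000e+00  0.00000000e+00  0.00000000e+00  1.00000000e+00]]
{'clock': 0.1, 'qpos': array([-1.38418242,  0.52197532, -0.03634462,  1.59990785,  0.02122079,
        1.02108317, -0.11278523]), 'qd': array([ 0.00048976, -0.00321134,  0.00151966, -0.00095519,  0.00087649,
        0.00024859, -0.00147058]), 'joint_efforts': array([ 3.20401108e-03, -9.28484559e+01,  1.98402040e+00, -3.70532155e+01,
        1.82645756e-02,  5.25411742e-03, -3.05034632e-06]), 'position': array([0.15870001, 0.60419364, 0.19558553]), 'tool_rot': array([-3.14060756e+00,  7.62645499e-05,  2.88480757e+00]), 'force': array([-0.81315767,  0.06092542,  0.62529153]), 'moment': array([-0.0575491, -0.0062   , -0.0564675]), 'finger_force': 0.0, 'grip_width': 0.08527517696570372}
```

View pics/scene0.png

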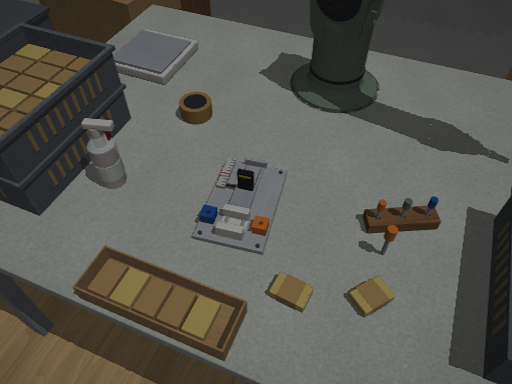

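View pics/top0.png

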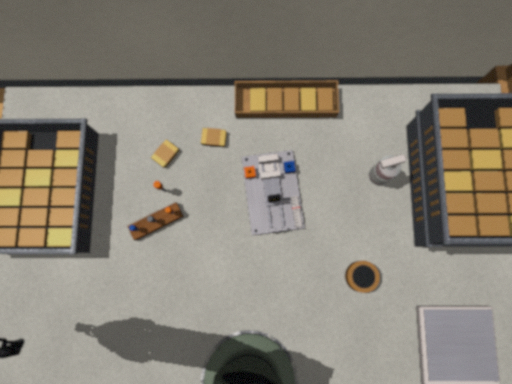

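Candidates for the orange pin are (scene pixels): the orange head in the stand (381,207), a larger orange-headed pin standing loose in front of it (390,235), and the orange socket (260,225), which is a block. I choose the one in the stand and will check it in a crop along with the jig.

```bash
cat > h.py <<'E'
import numpy as np, cv2, pickle
def ray(f,uv):
    E=f["extrinsics"];R,t=E[:3,:3],E[:3,3]
    d=R.T@np.array([(uv[0]-f["cx"])/f["fx"],(uv[1]-f["cy"])/f["fy"],1]);return -R.T@t,d
def plane(f,uv,z):
    o,d=ray(f,uv);return o+d*(z-o[2])/d[2]
def tri(fa,a,fb,b):
    A=[];B=[]
    for f,u in((fa,a),(fb,b)):
        o,d=ray(f,u);d=d/np.linalg.norm(d);P=np.eye(3)-np.outer(d,d);A.append(P);B.append(P@o)
    return np.linalg.solve(sum(A),sum(B))
def proj(f,p):
    c=f["extrinsics"]@np.r_[p,1];return np.array([f["fx"]*c[0]/c[2]+f["cx"],f["fy"]*c[1]/c[2]+f["cy"]])
def blobs(f,lo,hi,amin=6,roi=None):
    m=cv2.inRange(cv2.cvtColor(f["pixels"],cv2.COLOR_RGB2HSV),np.array(lo),np.array(hi))
    if roi: k=np.zeros_like(m);x0,y0,x1,y1=roi;k[y0:y1,x0:x1]=1;m*=k
    n,l,s,c=cv2.connectedComponentsWithStats(m)
    return [(c[i].round(2),s[i]) for i in range(1,n) if s[i][4]>=amin]
E
python3 - <<'E'
from h import *
F=pickle.load(open("f0.pkl","rb"))
R={"scene":(180,140,450,270),"top":(120,140,310,245)}
for n in F:
    for c,lo,hi in(("orange",(5,190,140),(14,255,255)),("blue",(105,150,60),(125,255,255)),("yellow",(22,150,90),(34,255,255)),("red",(0,110,90),(3,255,255)),("red2",(172,110,90),(180,255,255))):
        for b in blobs(F[n],lo,hi,3,R[n]): print(n,c,*b)
S=F["scene"]["pixels"][:,:,::-1];T=F["top"]["pixels"][:,:,::-1]
z=lambda i,k:cv2.resize(i,None,fx=k,fy=k,interpolation=cv2.INTER_CUBIC)
a=z(S[150:255,190:290],4);b=z(S[190:260,360:445],4);c=z(T[145:240,235:315],4)
o=np.zeros((600,800,3),np.uint8);o[:420,:400]=a;o[:280,400:740]=b
o[280:600,400:720]=c[:320]
cv2.imwrite("pics/crop0.png",o)
E
```

```text
scene orange [382.89 203.11] [380 202   6   3   9]
scene orange [262.45 220.35] [257 217  11   8  31]
scene orange [257.91 225.26] [253 220  13   9  35]
scene orange [394.73 230.45] [392 227   5   6  11]
scene blue [434.18 200.53] [431 197   7  12  38]
scene blue [208.38 211.86] [200 205  17  16 181]
scene red [224.5 172.5] [221 172   8   2   8]
top orange [249.69 172.1 ] [246 168   9   9  72]
top orange [157.  184.5] [155 182   5   6  22]
top orange [167.67 209.54] [165 207   6   6  24]
top blue [289.42 166.65] [285 162  10  10  89]
top blue [132.07 227.4 ] [130 226   5   4  15]
```

View pics/crop0.png

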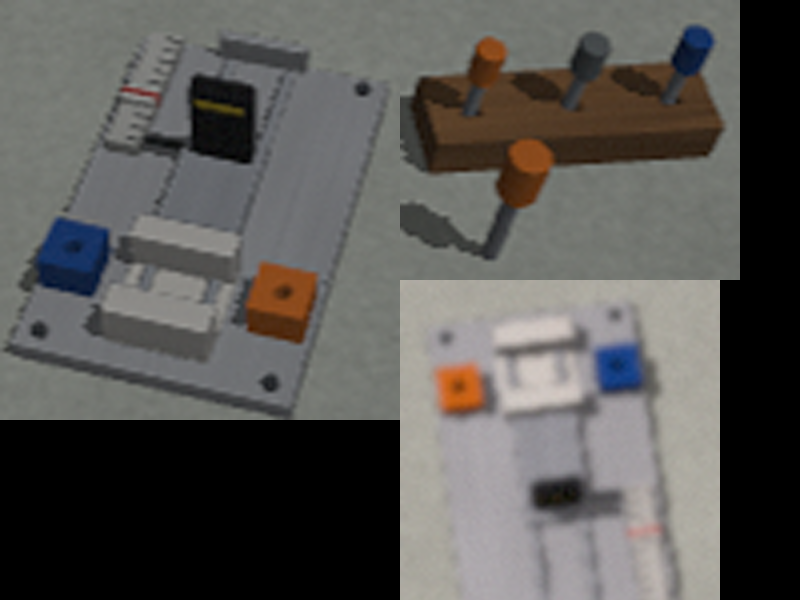

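The crop shows the orange pin at one end of the stand, the right size next to grey and blue, about scene (382,205.5). The larger decoy stands loose at (391,233). The socket hole mouths are at scene (261.2,222.7) for orange and (208.2,211.7) for blue, and the red line is at (225,173).

```bash
python3 - <<'E'
from h import *
F=pickle.load(open("f0.pkl","rb"));S,T=F["scene"],F["top"]
np.set_printoptions(precision=4,suppress=True)
for n,lo,hi in(("orange",(4,120,60),(17,255,255)),("blue",(105,110,40),(125,255,255)),("red",(0,70,60),(6,255,255)),("red2",(170,60,60),(180,255,255))):
    for k,r in(("scene",(375,190,400,218) if n=="orange" else (190,140,450,270)),("top",(120,140,310,245))):
        for b in blobs(F[k],lo,hi,3,r): print(k,n,*b)
oh=plane(S,(261.2,222.7),.04);bh=plane(S,(208.2,211.7),.04)
oht=plane(T,(249.7,172),.04);bht=plane(T,(289.5,166.6),.04)
print("holes",oh,bh,np.linalg.norm(oh-bh),"top",oht,bht,np.linalg.norm(oht-bht))
print("tri",tri(S,(261.2,222.7),T,(249.7,172)),tri(S,(208.2,211.7),T,(289.5,166.6)))
print("pin scene z.073", plane(S,(381.9,205.5),.073),"top z.083",plane(T,(167.7,209.5),.083), tri(S,(381.9,205.5),T,(167.7,209.5)))
print("red",plane(S,(225,172.8),.031))
E
```

```text
scene orange [384.72 210.51] [375 199  25  19 194]
scene orange [397.31 208.85] [394 208   6   4  13]
top orange [212.33 142.19] [206 140  13   6  58]
top orange [165.19 153.25] [156 145  19  18 177]
top orange [249.73 171.86] [244 166  12  12 118]
top orange [157.32 184.52] [154 181   8   8  50]
top orange [157.13 220.73] [131 204  51  35 698]
scene blue [432.93 202.25] [429 197   9  12  76]
scene blue [207.9  213.83] [199 205  18  19 265]
top blue [289.13 166.56] [284 161  11  12 108]
top blue [132.5 227.5] [130 226   6   4  22]
scene red [225.14 172.79] [220 172  10   4  14]
scene red [251.  228.5] [251 227   1   4   4]
holes [0.6366 0.001  0.04  ] [ 0.6552 -0.1266  0.04  ] 0.12893617390788925 top [ 0.6314 -0.0015  0.04  ] [ 0.6485 -0.1285  0.04  ] 0.12814465655814813
tri [ 0.6327 -0.0009  0.034 ] [ 0.6505 -0.1293  0.0329]
pin scene z.073 [0.5079 0.2461 0.073 ] top z.083 [0.505  0.2457 0.083 ] [0.5068 0.2472 0.0722]
red [ 0.5198 -0.1477  0.031 ]
```

```bash
python3 - <<'E'
from h import *
F=pickle.load(open("f0.pkl","rb"));S,T=F["scene"],F["top"]
np.set_printoptions(precision=4,suppress=True)
for z in(0,.15,.25): print("crate corner",z,plane(T,(82,252),z),plane(T,(96,240),z))
print("decoy head",tri(S,(391,232.5),T,(157.2,184.5)),"foot",plane(S,(382.5,254),0))
def dark(f,c,r,sgn=1):
    g=f["pixels"].astype(float).sum(2);x,y=c
    p=g[y-r:y+r+1,x-r:x+r+1];w=np.clip(np.median(p)-p,0,None)-20;w=np.clip(w,0,None)
    Y,X=np.mgrid[y-r:y+r+1,x-r:x+r+1];return (w*X).sum()/w.sum(),(w*Y).sum()/w.sum()
for f,c,d in((S,(261,223),"o"),(S,(208,212),"b"),(T,(250,172),"o"),(T,(289,166),"b")):
    u=dark(f,c,2);print(d,np.array(u),plane(f,u,.04))
E
```

```text
crate corner 0 [0.3809 0.5347 0.    ] [0.419  0.4925 0.    ]
crate corner 0.15 [0.3744 0.468  0.15  ] [0.4081 0.4306 0.15  ]
crate corner 0.25 [0.37   0.4235 0.25  ] [0.4009 0.3893 0.25  ]
decoy head [0.5827 0.2799 0.0838] foot [0.5844 0.2799 0.    ]
o [260.8061 222.6616] [0.6369 0.0001 0.04  ]
b [208.4322 211.4237] [ 0.6543 -0.1265  0.04  ]
o [249.3318 171.237 ] [ 0.6339 -0.0003  0.04  ]
b [288.7368 165.8   ] [ 0.6512 -0.1261  0.04  ]
```

```bash
python3 -m crank '{"travel":[[13,-26.5,0],[13,-26.5,0],[13,-26.5,0],[13,-26.5,0],[13,-26.5,0]],"turn":[[0,0,-8],[0,0,-16],[0,0,-24],[0,0,-32],[0,0,-40]],"gripper":[0.5,0.5,0.5,0.5,0.5]}' 40
```

```text
clock: 0.6
position: [0.2693, 0.378, 0.196]
tool_rot: [-3.141, -0.0, 2.181]
force: [1.6, 0.7, 0.8]
grip_width: 0.0424
finger_force: 0.0
```

```bash
python3 -m crank '{"travel":[[5,-3.5,0],[10,-6,0],[15,-9,0],[20,-11,0],[23,-13,0]],"turn":[[0,0,-7],[0,0,-14],[0,0,-21],[0,0,-26],[0,0,-26]],"gripper":[0.5,0.5,0.5,0.5,0.5]}' 40
python3 -m crank '{"travel":[[0,0,0],[0,0,0],[0,0,0],[0,0,0],[0,0,0]],"turn":[[0,0,0],[0,0,0],[0,0,0],[0,0,0],[0,0,0]],"gripper":[0.5,0.5,0.5,0.5,0.5]}'; python3 -c "
from workcell import bot;s=bot.observe();print(s['position'],s['tool_rot'],s['qpos'])"
```

```text
clock: 1.1
position: [0.4877, 0.2565, 0.196]
tool_rot: [3.142, -0.0, 1.73]
force: [0.1, 1.5, 0.2]
grip_width: 0.0427
finger_force: 0.0
clock: 1.6
position: [0.4855, 0.258, 0.1962]
tool_rot: [-3.142, -0.0, 1.734]
force: [-0.1, 0.6, 0.6]
grip_width: 0.0431
finger_force: 0.0
[0.48548818 0.25802449 0.19622766] [-3.14155906e+00 -3.68650198e-04  1.73432741e+00] [-0.84797151  0.42063143  0.34100724  1.81417697 -0.1709497   0.93537772
 -0.2690796 ]
```

```bash
python3 -m crank '{"travel":[[2.1,-1.15,-1],[2.1,-1.15,-5],[2.1,-1.15,-9],[2.1,-1.15,-9],[2.1,-1.15,-9]],"turn":[[0,0,-1.5],[0,0,-1.5],[0,0,-1.5],[0,0,-1.5],[0,0,-1.5]],"gripper":[0.5,0.5,0.5,0.5,0.5]}' 40; python3 - <<'E'
from workcell import bot
from h import *
S,T=bot.grab_frame("scene"),bot.grab_frame("top");print(bot.observe()["position"])
z=lambda i,k:cv2.resize(i[:,:,::-1],None,fx=k,fy=k,interpolation=cv2.INTER_CUBIC)
o=np.hstack([z(S["pixels"][150:260,340:440],4),z(T["pixels"][150:260,120:220],4)]);cv2.imwrite("pics/g1.png",o)
E
```

```text
clock: 2.1
position: [0.5071, 0.246, 0.1068]
tool_rot: [-3.141, 0.0, 1.707]
force: [0.2, 0.3, 0.7]
grip_width: 0.0426
finger_force: 0.0
[0.50797614 0.24648085 0.10811713]
```

View pics/g1.png

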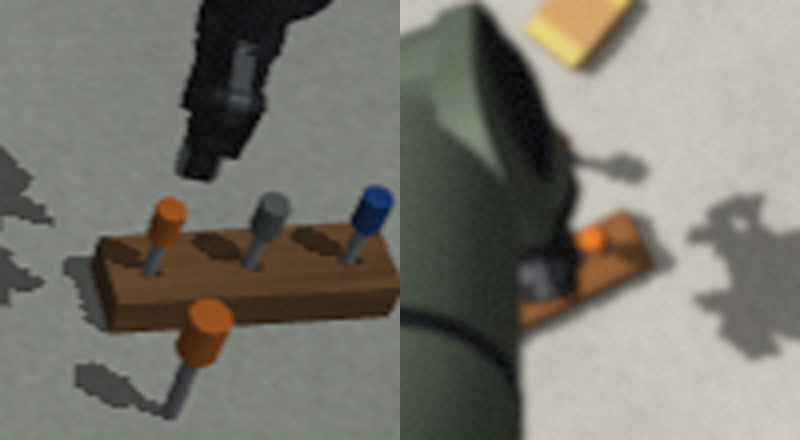

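Scene crop: the fingertips show at about (200,172) and the pin head top at (170,203). I'll check against the projected TCP.

```bash
python3 - <<'E'
from h import *
F=pickle.load(open("f0.pkl","rb"));S,T=F["scene"],F["top"]
c=np.array([.508,.2465,.108]);d=np.array([.99,.136,0])
for n,p in(("tcp",c),("near",c+.021*d),("nearback",c+.035*d),("far",c-.021*d),("farback",c-.035*d),("headtop",[.507,.2465,.086])):
    print(n,(proj(S,p)-[340,150])*4,(proj(T,p)-[120,150])*4)
E
```

```text
tcp [182.51530085 183.38174353] [181.99195318 229.15173945]
near [180.01198454 211.9510257 ] [179.34177419 201.64805714]
nearback [178.3032905  231.45162264] [177.58425178 183.4084069 ]
far [184.94958272 155.60032209] [184.6589477  256.82993409]
farback [186.53548218 137.5011274 ] [186.44636521 275.3798371 ]
headtop [173.87165483 206.8893414 ] [188.87853472 234.81542037]
```

```bash
python3 - <<'E'
from workcell import bot
from h import *
S=bot.grab_frame("scene")
p=S["pixels"][110:230,330:430,::-1]
g=(255*(p/255.)**.45).astype(np.uint8)
o=cv2.resize(g,None,fx=5,fy=5,interpolation=cv2.INTER_CUBIC)
x=bot.observe()["position"];d=np.array([.99,.136,0])
for k,c in((0,(0,0,255)),(.021,(0,255,0)),(-.021,(255,0,0))):
    a=(proj(S,x+k*d)-[330,110])*5;cv2.circle(o,tuple(int(v) for v in a),4,c,1)
cv2.imwrite("pics/g2.png",o)
E
```

```text
(no output)
```

View pics/g2.png

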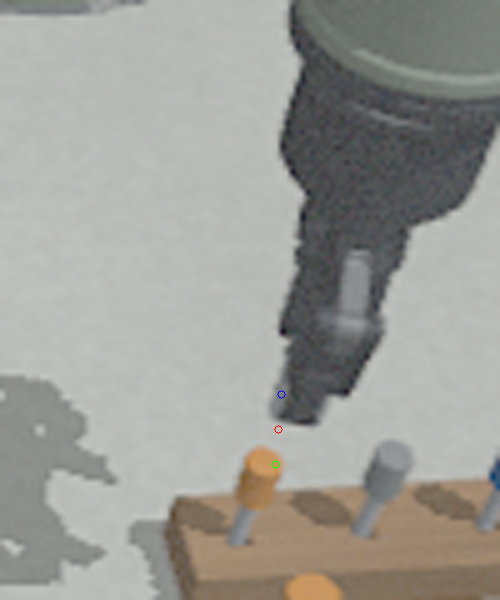

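The nearer finger ends at about (298,418), but its predicted tip is at (276,465). I'll shut the gripper here, clear above the head, to check the TCP against the image.

```bash
python3 -m crank '{"travel":[[0,0,0],[0,0,0],[0,0,0],[0,0,0],[0,0,0]],"turn":[[0,0,0],[0,0,0],[0,0,0],[0,0,0],[0,0,0]],"gripper":[1,1,1,1,1]}';python3 - <<'E'
from workcell import bot
from h import *
S=bot.grab_frame("scene")
p=S["pixels"][110:230,330:430,::-1]
g=(255*(p/255.)**.45).astype(np.uint8)
o=cv2.resize(g,None,fx=5,fy=5,interpolation=cv2.INTER_CUBIC)
x=bot.observe()["position"]
a=(proj(S,x)-[330,110])*5;cv2.circle(o,tuple(int(v) for v in a),4,(0,0,255),1)
cv2.imwrite("pics/g3.png",o)
E
```

```text
clock: 2.75
position: [0.5071, 0.2458, 0.1061]
tool_rot: [-3.142, 0.0, 1.707]
force: [0.4, 0.4, -0.6]
grip_width: 0.0001
finger_force: 0.0
```

View pics/g3.png

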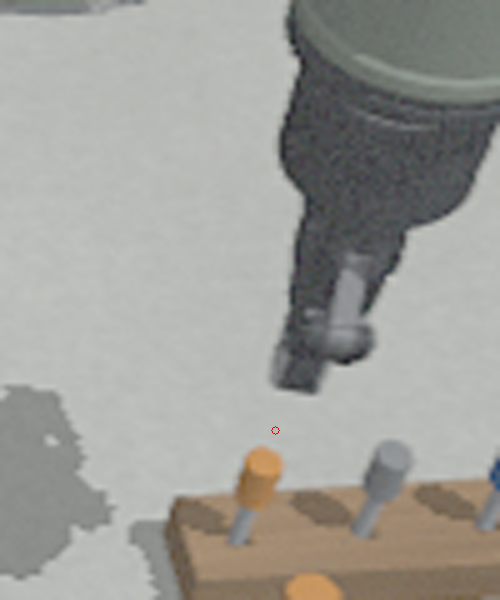

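The shut fingertips are at about (297,388), while the reported TCP projects to (275,430). That is a gap of about 9 image px, so I'll resolve it with the top view.

```bash
python3 - <<'E'
from workcell import bot
from h import *
np.set_printoptions(precision=4,suppress=True)
S,T=bot.grab_frame("scene"),bot.grab_frame("top")
x=bot.observe()["position"];u=(330+297/5,110+388/5)
for z in(.1061,.12,.135): print(z,plane(S,u,z))
def crop(f,x0,y0,w,h,k,pts):
    g=(255*(f["pixels"][y0:y0+h,x0:x0+w,::-1]/255.)**.45).astype(np.uint8)
    o=cv2.resize(g,None,fx=k,fy=k,interpolation=cv2.INTER_CUBIC)
    for q in pts:
        a=(proj(f,q)-[x0,y0]+.5)*k;cv2.circle(o,tuple(int(v) for v in a),4,(0,0,255),1)
    return o
a=crop(T,120,160,80,80,5,[x,x+[0,0,.1]]);b=crop(S,270,40,130,130,3,[[0,0,0],[.09,0,0],x+[0,0,.1]])
o=np.zeros((400,790,3),np.uint8);o[:,:400]=a;o[:390,400:790]=b;cv2.imwrite("pics/g4.png",o)
pickle.dump((S,T,x),open("f1.pkl","wb"))
E
```

```text
0.1061 [0.4788 0.2495 0.1061]
0.12 [0.492  0.2488 0.12  ]
0.135 [0.5063 0.2481 0.135 ]
```

View pics/g4.png

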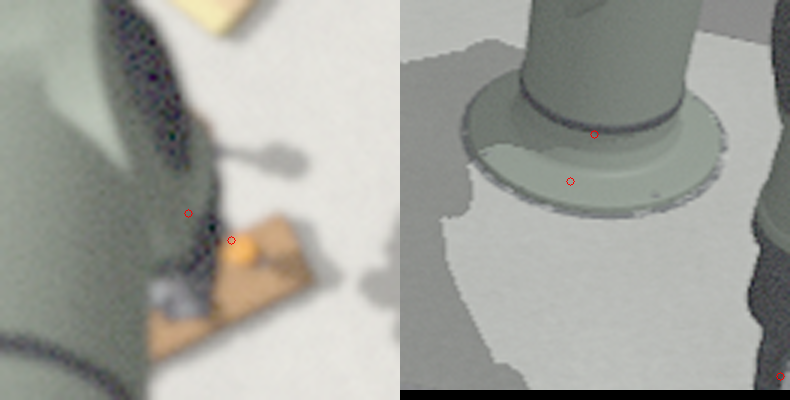

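The top view puts the TCP's xy next to the orange head at (240,250), so xy agrees. The visible tip fits the same xy but sits 2–3 cm higher than reported. I'll reopen and go down to a height that grips the head in either case, watching the force.

```bash
python3 -m crank '{"travel":[[0,0,0],[0,0,0],[0,0,0],[0,0,-1],[0,0,-2]],"turn":[[0,0,0],[0,0,0],[0,0,0],[0,0,0],[0,0,0]],"gripper":[0.5,0.5,0.5,0.5,0.5]}'
python3 -m crank '{"travel":[[0,0,-1],[0,0,-2],[0,0,-3],[0,0,-3.6],[0,0,-3.6]],"turn":[[0,0,0],[0,0,0],[0,0,0],[0,0,0],[0,0,0]],"gripper":[0.5,0.5,0.5,0.5,0.5]}';python3 - <<'E'
from workcell import bot
from h import *
S=bot.grab_frame("scene");x=bot.observe()["position"];print(x)
p=S["pixels"][120:240,340:440,::-1]
g=(255*(p/255.)**.45).astype(np.uint8)
o=cv2.resize(g,None,fx=5,fy=5,interpolation=cv2.INTER_CUBIC)
a=(proj(S,x)-[340,120]+.5)*5;cv2.circle(o,tuple(int(v) for v in a),4,(0,0,255),1)
cv2.imwrite("pics/g5.png",o)
E
```

```text
clock: 3.4
position: [0.5071, 0.2459, 0.0853]
tool_rot: [3.141, -0.0, 1.707]
force: [0.3, -0.6, -1.0]
grip_width: 0.0429
finger_force: 0.0
clock: 3.9
position: [0.5067, 0.2455, 0.0491]
tool_rot: [-3.14, 0.001, 1.707]
force: [0.1, -0.8, -0.4]
grip_width: 0.0425
finger_force: 0.0
[0.50704695 0.24561937 0.04974735]
```

View pics/g5.png

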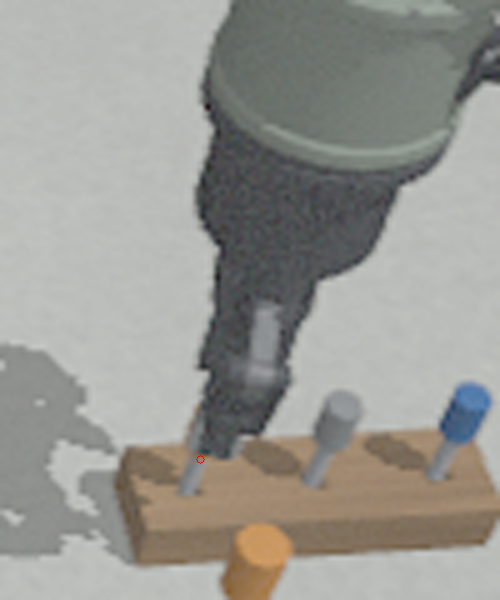

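The image shows the near finger down to (220,455) covering only the upper part of the head, with the shaft emerging at (190,480). The real tips are therefore roughly 3 cm higher than reported and about 7 mm to +y. I'll go lower, shift by −y and grip.

```bash
python3 -m crank '{"travel":[[0,-0.4,0],[0,-0.4,-0.8],[0,-0.4,-1.6],[0,-0.4,-1.7],[0,-0.4,-1.7]],"turn":[[0,0,0],[0,0,0],[0,0,0],[0,0,0],[0,0,0]],"gripper":[0.5,0.5,0.5,0.5,0.5]}'
python3 -m crank '{"travel":[[0,0,0],[0,0,0],[0,0,0],[0,0,0],[0,0,0]],"turn":[[0,0,0],[0,0,0],[0,0,0],[0,0,0],[0,0,0]],"gripper":[1,1,1,1,1]}' 50
```

```text
clock: 4.45
position: [0.5069, 0.2417, 0.0327]
tool_rot: [-3.141, 0.0, 1.707]
force: [-0.3, 0.2, 0.7]
grip_width: 0.0427
finger_force: 0.0
clock: 4.95
position: [0.5073, 0.2419, 0.0333]
tool_rot: [3.141, -0.0, 1.707]
force: [-0.8, 0.3, 4.8]
grip_width: 0.016
finger_force: 48.8
```

Gripped, with 16 mm opening and 49 N. Next is a straight lift and a check in both cameras.

```bash
python3 -m crank '{"travel":[[0,0,1],[0,0,3],[0,0,6],[0,0,8],[0,0,8]],"turn":[[0,0,0],[0,0,0],[0,0,0],[0,0,0],[0,0,0]],"gripper":[1,1,1,1,1]}'
python3 -m crank '{"travel":[[2,-5,0],[5,-10,0],[8,-15,0],[11,-20,0],[13,-24,0]],"turn":[[0,0,0],[0,0,0],[0,0,0],[0,0,0],[0,0,0]],"gripper":[1,1,1,1,1]}'
python3 -m crank '{"travel":[[0,0,0],[0,0,0],[0,0,0],[0,0,0],[0,0,0]],"turn":[[0,0,0],[0,0,0],[0,0,0],[0,0,0],[0,0,0]],"gripper":[1,1,1,1,1]}'
python3 - <<'E'
from workcell import bot
from h import *
np.set_printoptions(precision=4,suppress=True)
S,T=bot.grab_frame("scene"),bot.grab_frame("top");s=bot.observe();x=s["position"];print(x)
pickle.dump((S,T,x),open("f2.pkl","wb"))
def crop(f,x0,y0,w,h,k,pts):
    g=(255*(f["pixels"][y0:y0+h,x0:x0+w,::-1]/255.)**.6).astype(np.uint8)
    o=cv2.resize(g,None,fx=k,fy=k,interpolation=cv2.INTER_CUBIC)
    for q in pts:
        a=(proj(f,q)-[x0,y0]+.5)*k;cv2.circle(o,tuple(int(v) for v in a),4,(0,0,255),1)
    return o
h=np.array([.6355,0,.04])
o=np.hstack([crop(S,215,140,100,120,5,[x]),crop(T,220,140,60,120,5,[x])]);cv2.imwrite("pics/g6.png",o)
E
```

```text
clock: 5.45
position: [0.5084, 0.2423, 0.1161]
tool_rot: [3.138, -0.002, 1.706]
force: [1.1, -0.0, -0.8]
grip_width: 0.0157
finger_force: 49.0
clock: 5.95
position: [0.6266, 0.0207, 0.1128]
tool_rot: [-3.141, -0.0, 1.707]
force: [0.4, 0.2, -0.2]
grip_width: 0.0155
finger_force: 49.0
clock: 6.45
position: [0.6258, 0.0236, 0.1131]
tool_rot: [-3.142, -0.0, 1.708]
force: [-0.4, 0.2, -0.5]
grip_width: 0.0158
finger_force: 49.0
[0.6259 0.0232 0.1132]
```

View pics/g6.png

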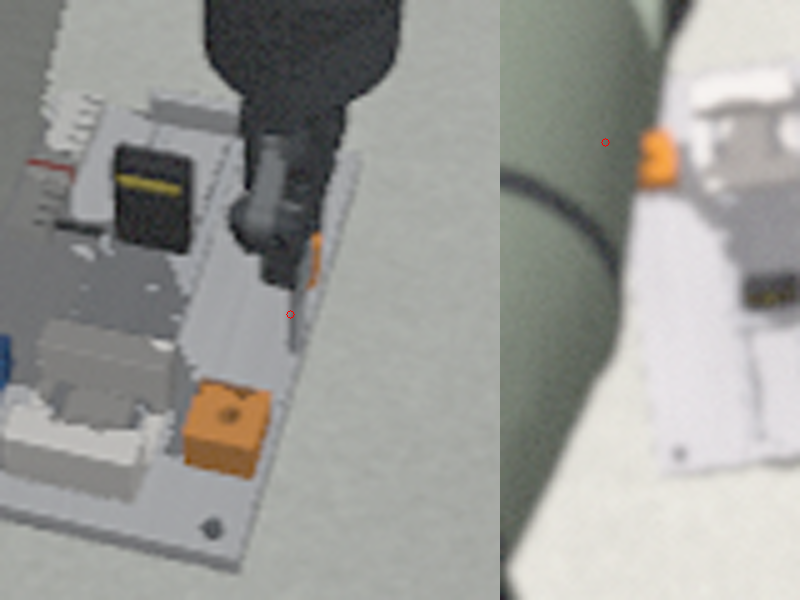

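```bash
python3 - <<'E'
from h import *
np.set_printoptions(precision=4,suppress=True)
S,T,x=pickle.load(open("f2.pkl","rb"))
c=lambda f,p,o:(proj(f,p)-o+.5)*5
f=x+[0,.0046,-.0233];o=[215,140]
print("pred foot",c(S,f,o),"shafttop",c(S,f+[0,0,.05],o),"headtop",c(S,f+[0,0,.076],o))
for z in(.08,.09,.10): print(z,plane(S,(273.1,209.9),z))
h=np.array([.6355,0,.04]);print("hole S",c(S,h,o),"T",c(T,h,[220,140]))
# grey shaft column profile
g=(S["pixels"][190:215,262:290].astype(int).sum(2));print(g[::1])
E
```

```text
pred foot [299.1975 350.6705] shafttop [302.8165 278.8211] headtop [304.8222 239.0007]
0.08 [0.6205 0.023  0.08  ]
0.09 [0.6278 0.0255 0.09  ]
0.1 [0.6351 0.028  0.1   ]
hole S [232.4225 413.4863] T [148.6716 156.1825]
[[368 280  99 113  92  42  60  66  59  57  49  68  55  71 152 197 190 311
  374 306 322 389 384 385 378 378 380 378]
 [373 373 369 371 306 129  68  52  58  58  58  54  51 102 172 200 195 321
  349 304 351 388 386 382 379 378 384 390]
 [363 377 377 385 310 135  79  65  61  55  55  46  52 142 199 206 202 321
  311 296 375 384 389 393 391 391 388 391]
 [367 368 370 375 310 127  56  59  62  70  59  57 100 173 182 183 193 321
  334 313 379 381 383 383 386 385 388 388]
 [371 378 364 375 312 115  39  42  58  57  63  57 111 176 193 183 225 294
  328 364 379 379 383 384 391 388 386 386]
 [372 372 367 378 308 114  54  65  62  53  49  62 103 169 201 189 267 280
  305 379 375 369 372 382 384 389 385 381]
 [372 369 365 384 357 257  92  33  64  63  63  61 114 180 195 169 277 300
  321 387 382 375 379 379 385 384 381 378]
 [371 367 360 376 380 376 347 303 233 130  98  34 137 197 196 
[... 1344 characters left out ...]
384 376 374 370 367 364 362 365 372 372 292 177 223 242 327 385 393 394
  395 395 393 391 381 384 387 385 393 393]
 [381 377 370 371 367 364 369 369 369 370 322 245 253 275 343 392 395 390
  389 401 409 404 396 379 379 374 380 384]
 [379 376 371 368 364 366 367 370 370 364 367 359 320 291 347 384 389 391
  396 396 396 394 389 388 379 381 381 389]
 [379 376 372 368 369 366 367 370 367 370 369 382 331 314 381 387 392 395
  396 391 389 376 380 384 384 384 385 389]
 [381 378 370 370 360 364 372 368 366 360 368 354 302 322 389 386 388 386
  380 387 388 384 392 389 393 385 388 387]
 [375 374 371 365 366 365 373 372 367 363 362 326 300 350 384 387 397 393
  384 380 391 391 390 397 392 384 385 388]]
```

The observed shaft foot at about (298,352) matches my prediction of (299,351), so the pin is upright with its offset from the TCP known. Scene and top views agree on the pin-to-hole vector (128.9, −245.7) mm. I'll move above the socket.

```bash
python3 -m crank '{"travel":[[1.0,-2.7,0],[1.0,-2.7,-1],[1.0,-2.7,-2.5],[1.0,-2.7,-4],[1.0,-2.7,-4.3]],"turn":[[0,0,0],[0,0,0],[0,0,0],[0,0,0],[0,0,0]],"gripper":[1,1,1,1,1]}'
python3 - <<'E'
from workcell import bot
from h import *
np.set_printoptions(precision=4,suppress=True,linewidth=180)
S=bot.grab_frame("scene");s=bot.observe();x=s["position"];print(x,s["force"])
pickle.dump((S,x),open("f3.pkl","wb"))
f=x+[0,.0046,-.0233];print("foot pred",proj(S,f),proj(S,f+[0,0,.02]),"hole",proj(S,[.6368,.0003,.04]))
print(S["pixels"][206:232,250:276].astype(int).sum(2))
E
```

```text
clock: 7.05
position: [0.6346, -0.0037, 0.0676]
tool_rot: [-3.138, -0.001, 1.708]
force: [-0.2, 0.1, -0.4]
grip_width: 0.0157
finger_force: 49.0
[ 0.635  -0.0039  0.0681] [-0.262   0.7549 -0.7488]
foot pred [261.3771 220.8855] [261.4427 215.6684] hole [260.8912 222.6593]
[[303 340 352 219  68  56  57  57  67  64  99 177 188 176 199 312 379 374 365 364 365 371 368 369 363 375]
 [289 366 351 218  49  53  65  63  64  51 110 176 182 178 188 309 382 370 363 359 367 370 369 366 365 343]
 [304 393 341 213  78  49  64  39  61  57  92 164 196 189 262 349 375 371 361 364 372 371 370 369 366 307]
 [343 388 382 339 223 116  93  42  39  41 115 170 192 226 325 378 372 365 361 373 366 367 368 366 385 326]
 [318 384 386 385 375 380 385 345 295 224 142 191 193 305 379 379 368 363 368 374 368 367 366 369 350 307]
 [316 385 379 380 383 387 391 384 379 301 167 175 230 341 379 371 372 367 364 375 370 368 367 367 326 285]
 [320 383 384 377 378 379 383 383 382 304 171 210 261 340 377 373 367 369 365 374 373 369 366 382 335 309]
 [319 387 382 381 382 382 382 377 378 305 178 227 261 337 378 370 361 366 372 3
[... 1254 characters left out ...]
 261 273 265 271 261 210 241 342 306 314 409 405 390 387]
 [203 238 267 272 271 268 265 266 266 270 269 267 268 272 264 274 236 175 246 350 329 331 410 397 389 388]
 [197 196 179 185 225 245 264 275 274 272 274 268 272 274 268 270 224 177 303 345 319 358 387 385 393 394]
 [208 191 159 158 168 164 164 184 193 222 249 256 278 273 274 263 207 252 348 314 308 392 395 392 388 396]
 [207 193 149 155 160 154 151 158 151 160 168 159 184 207 239 225 167 245 350 334 326 399 405 396 385 380]
 [198 188 153 154 161 155 154 153 161 155 157 157 145 152 166 170 187 302 352 333 366 397 396 393 389 380]
 [298 308 150 148 161 163 153 156 163 152 152 159 156 151 155 154 181 308 328 289 362 396 396 391 389 384]]
```

```bash
python3 -m crank '{"travel":[[0.1,0,0],[0.1,0,-0.4],[0.1,0,-0.7],[0.1,0,-1.0],[0.1,0,-1.2]],"turn":[[0,0,0],[0,0,0],[0,0,0],[0,0,0],[0,0,0]],"gripper":[1,1,1,1,1]}'
```

```text
clock: 7.6
position: [0.6369, -0.0046, 0.0579]
tool_rot: [-3.141, -0.0, 1.707]
force: [-1.1, -1.2, -0.7]
grip_width: 0.0162
finger_force: 49.0
```

```bash
python3 -m crank '{"travel":[[0,0,-0.4],[0,0,-0.8],[0,0,-1.1],[0,0,-1.3],[0,0,-1.3]],"turn":[[0,0,0],[0,0,0],[0,0,0],[0,0,0],[0,0,0]],"gripper":[1,1,1,1,1]}'
python3 -m crank '{"travel":[[0,0,-0.2],[0,0,-0.3],[0,0,-0.4],[0,0,-0.4],[0,0,-0.4]],"turn":[[0,0,0],[0,0,0],[0,0,0],[0,0,0],[0,0,0]],"gripper":[1,1,1,1,1]}'
```

```text
clock: 8.1
position: [0.6369, -0.0046, 0.0448]
tool_rot: [-3.141, 0.0, 1.707]
force: [-1.2, 0.1, -0.5]
grip_width: 0.016
finger_force: 49.0
clock: 8.6
position: [0.6379, -0.0048, 0.0428]
tool_rot: [3.14, 0.0, 1.706]
force: [-6.7, 0.3, 24.1]
grip_width: 0.0158
finger_force: 51.8
```

It bottoms at TCP z 0.0428 (expected 0.0433) with 24 N, so the pin is fully seated. Now release and rise.

```bash
python3 -m crank '{"travel":[[0,0,0.2],[0,0,0.2],[0,0,0.2],[0,0,0.2],[0,0,0.2]],"turn":[[0,0,0],[0,0,0],[0,0,0],[0,0,0],[0,0,0]],"gripper":[0.5,0.5,0.5,0.5,0.5]}'
python3 -m crank '{"travel":[[0,0,1],[0,0,4],[0,0,8],[0,0,8.5],[-5,0,8.5]],"turn":[[0,0,0],[0,0,0],[0,0,0],[0,0,0],[0,0,0]],"gripper":[0.5,0.5,0.5,0.5,0.5]}'
python3 - <<'E'
from workcell import bot
from h import *
np.set_printoptions(precision=4,suppress=True,linewidth=180)
S,T=bot.grab_frame("scene"),bot.grab_frame("top");s=bot.observe();print(s["position"],s["force"])
pickle.dump((S,T),open("f4.pkl","wb"))
for f,r in((S,(235,185,285,235)),(T,(235,150,265,190))):
    for b in blobs(f,(4,120,60),(17,255,255),6,r): print(*b)
print("pred top of head .096",proj(S,[.6368,.0003,.096]),proj(T,[.6355,.0,.096]),"head bottom",proj(S,[.6368,.0003,.070]))
print("handle top shut",)
z=lambda f,x0,y0,w,h:cv2.resize((255*(f["pixels"][y0:y0+h,x0:x0+w,::-1]/255.)**.6).astype(np.uint8),None,fx=5,fy=5,interpolation=cv2.INTER_CUBIC)
cv2.imwrite("pics/g7.png",np.hstack([z(S,195,145,90,100),z(T,235,145,70,100)]))
E
```

```text
clock: 9.1
position: [0.637, -0.0046, 0.0429]
tool_rot: [-3.141, -0.0, 1.707]
force: [-0.3, -0.6, 0.5]
grip_width: 0.0427
finger_force: 0.0
clock: 9.6
position: [0.5915, -0.0043, 0.1299]
tool_rot: [3.135, 0.001, 1.707]
force: [-0.9, 0.1, -1.0]
grip_width: 0.0426
finger_force: 0.0
[ 0.5803 -0.0053  0.1274] [0.8672 0.3809 0.2103]
[259.86 221.87] [251 205  18  30 319]
pred top of head .096 [261.0578 207.7454] [248.5083 166.3884] head bottom [260.9786 214.8357]
handle top shut
```

View pics/g7.png

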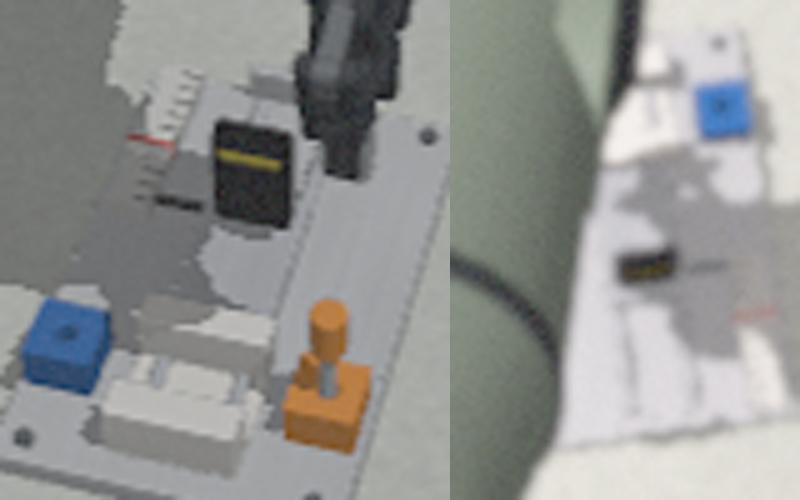

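The pin stands upright and seated in the orange socket, head at about (330,330) in the scene crop. The handle is at (255,175), the pointer tip at (158,200) and the red line at (150,140). Next: the jig frame, the handle position and the opening needed.

```bash
cat > jig.py <<'E'
from h import *
np.set_printoptions(precision=4,suppress=True,linewidth=180)
psi=.136;X=np.array([np.cos(psi),np.sin(psi),0]);Y=np.array([-X[1],X[0],0])
O=np.array([.6369,0,0])-.070*X-.064*Y
tojig=lambda p:np.array([(p-O)@X,(p-O)@Y])*1000
def red(S):
    i=S["pixels"].astype(int);w=np.clip(i[:,:,0]-np.maximum(i[:,:,1],i[:,:,2])-25,0,None)[160:185,210:240]
    v,u=np.mgrid[160:185,210:240];u0,v0=(w*u).sum()/w.sum(),(w*v).sum()/w.sum()
    return (u0,v0),tojig(plane(S,(u0,v0),.031)),w.sum()
def pointer(S,x):  # darkest spot along the jig x direction at y=-48 (just inside pointer end), z=.03
    best=[]
    g=cv2.GaussianBlur(S["pixels"].sum(2).astype(np.float32),(0,0),.6)
    xs=np.arange(x-14,x+14,.5);yy=[-44,-41,-38]
    for y in yy:
        c=[proj(S,O+X*a/1000+Y*y/1000+[0,0,.03]) for a in xs]
        vals=np.array([cv2.remap(g,np.float32([[p[0]]]),np.float32([[p[1]]]),cv2.INTER_LINEAR)[0,0] for p in c])
        w=np.clip(np.percentile(vals,60)-vals,0,None);w[w<.4*w.max()]=0;best.append((y,round((w*xs).sum()/w.sum(),2),round(w.max())))
    return best
E
python3 -m crank '{"travel":[[-2,-3,0],[-3.8,-7.2,0],[-3.8,-7.2,0],[-3.8,-7.2,0],[-3.8,-7.2,0]],"turn":[[0,0,0],[0,0,0],[0,0,0],[0,0,0],[0,0,0]],"gripper":[0.5,0.5,0.5,0.5,0.5]}'
python3 - <<'E'
from jig import *
S,T=pickle.load(open("f4.pkl","rb"))
print("handle",O-.03*X,"red",red(S),"pointer",pointer(S,-30))
print("blue hole jig",tojig(np.array([.6543,-.1265,0])))
for b in blobs(S,(20,110,60),(36,255,255),4,(230,160,260,195)): print("band",*b)
print(proj(S,O-.03*X+[0,0,.092]),proj(T,O-.03*X+[0,0,.092]), tojig(plane(T,(235+198/5-.5,145+252/5-.5),.092)), tojig(plane(S,(226.5,184.5),.03)))
E
```

```text
clock: 10.2
position: [0.5494, -0.0758, 0.1282]
tool_rot: [3.141, -0.0, 1.707]
force: [0.9, 0.6, 0.2]
grip_width: 0.0425
finger_force: 0.0
handle [ 0.5465 -0.077   0.    ] red ((np.float64(225.9063670411985), np.float64(172.75655430711612)), array([-66.7574, -64.2577]), np.int64(267)) pointer [(-44, np.float64(-30.16), 121), (-41, np.float64(-29.77), 112), (-38, np.float64(-29.69), 113)]
blue hole jig [ 70.0883 -63.691 ]
band [244.41 176.29] [239 175  12   4  17]
[245.4601 171.4363] [273.8792 195.1883] [-29.2158  -0.787 ] [-29.5776 -50.9687]
```

The jig frame fits well: pointer at jig x −29.9 and red line at −66.6, so the jaw must open about 36.7 mm. I'll go down around the handle.

```bash
python3 -m crank '{"travel":[[-0.3,-0.1,-1.5],[-0.3,-0.1,-3.5],[-0.3,-0.1,-5.5],[-0.3,-0.1,-7],[-0.3,-0.1,-7.5]],"turn":[[0,0,0],[0,0,0],[0,0,0],[0,0,0],[0,0,0]],"gripper":[0.5,0.5,0.5,0.5,0.5]}'
python3 -m crank '{"travel":[[0,0,-0.5],[0,0,-1],[0,0,-1.5],[0,0,-1.7],[0,0,-1.7]],"turn":[[0,0,0],[0,0,0],[0,0,0],[0,0,0],[0,0,0]],"gripper":[0.5,0.5,0.5,0.5,0.5]}'
python3 -m crank '{"travel":[[0,0,0],[0,0,0],[0,0,0],[0,0,0],[0,0,0]],"turn":[[0,0,0],[0,0,0],[0,0,0],[0,0,0],[0,0,0]],"gripper":[1,1,1,1,1]}' 80
```

```text
clock: 10.7
position: [0.5456, -0.0765, 0.0516]
tool_rot: [-3.14, -0.001, 1.708]
force: [-0.2, 0.4, -0.4]
grip_width: 0.043
finger_force: 0.0
clock: 11.2
position: [0.546, -0.0776, 0.036]
tool_rot: [-3.141, -0.0, 1.707]
force: [-0.1, -0.3, -0.4]
grip_width: 0.0425
finger_force: 0.0
clock: 11.7
position: [0.5452, -0.0778, 0.0365]
tool_rot: [-3.14, -0.0, 1.706]
force: [-7.1, -0.1, 11.3]
grip_width: 0.0122
finger_force: 78.8
```

```bash
python3 -m crank '{"travel":[[-0.7,-0.1,0],[-1.5,-0.2,0],[-2.3,-0.32,0],[-3.1,-0.42,0],[-3.65,-0.5,0]],"turn":[[0,0,0],[0,0,0],[0,0,0],[0,0,0],[0,0,0]],"gripper":[1,1,1,1,1]}'
python3 -m crank '{"travel":[[0,0,0],[0,0,0],[0,0,0],[0,0,0],[0,0,0]],"turn":[[0,0,0],[0,0,0],[0,0,0],[0,0,0],[0,0,0]],"gripper":[1,1,1,1,1]}'
python3 - <<'E'
from workcell import bot
from jig import *
S=bot.grab_frame("scene");s=bot.observe();print(s["position"],s["force"],s["grip_width"])
pickle.dump(S,open("f5.pkl","wb"))
print("red",red(S),"pointer",pointer(S,-66))
print(S["pixels"][164:184,214:244].astype(int).sum(2))
for b in blobs(S,(4,120,60),(17,255,255),6,(245,195,285,240)): print(*b)
E
```

```text
clock: 12.2
position: [0.511, -0.0824, 0.0366]
tool_rot: [3.138, 0.001, 1.707]
force: [11.6, 1.3, -6.4]
grip_width: 0.0122
finger_force: 78.1
clock: 12.7
position: [0.5114, -0.0824, 0.0366]
tool_rot: [3.138, 0.001, 1.707]
force: [9.5, 2.5, -4.7]
grip_width: 0.012
finger_force: 78.5
[ 0.5114 -0.0824  0.0366] [ 9.1155  0.8153 -5.0967] 0.011871894781029551
red ((np.float64(224.5142857142857), np.float64(172.54285714285714)), array([-66.5541, -67.9612]), np.int64(105)) pointer [(-44, np.float64(-63.93), 108), (-41, np.float64(-64.08), 107), (-38, np.float64(-64.19), 122)]
[[204 204 195 196 203 203 214 197 205 201 198 209 221 216 220 203 210 226 227 207 178 201 215 198 203 203 165  68  78 106]
 [199 197 202 205 207 208 201 198 195 191 211 219 216 221 225 202 156 140 137 149 171 193 194 200 201 197 168  88 101 131]
 [199 204 200 208 207 213 208 209 198 197 210 223 220 220 226 221 211 216 195 173 182 202 199 193 194 198 182 108  70 114]
 [206 204 198 197 200 210 206 195 193 204 214 219 220 222 190 155 203 226 205 176 190 197 194 201 198 193 183 114  41  87]
 [213 208 201 205 212 205 209 197
[... 1273 characters left out ...]
0 197 195 195 198 193 191 183 188 167  99  33]
 [211 207 209 199 202 205 211 218 217 216 192 172 139 133 174 190 199 198 192 196 196 190 195 193 184 179 174 171 267 275]
 [196 198 193 215 330 324 211 210 213 225 218 220 207 173 178 196 196 196 196 196 190 194 193 182 291 351 332 326 335 336]
 [194 196 310 377 299 228 208 215 182 140 155 181 182 181 193 199 196 197 192 195 194 195 185 214 298 343 334 337 333 334]
 [308 240 277 255 217 206 211 209 207 206 190 158 160 175 192 196 196 198 189 191 190 189 176 287 349 335 332 334 336 340]
 [313 299 322 206 207 205 212 216 214 219 216 201 170 181 193 196 197 197 195 194 188 287 300 281 337 330 332 329 335 332]]
[259.86 221.86] [251 205  18  31 323]
```

Pointer at jig x −64.0, red line at −66.6: 2.6 mm more.

```bash
python3 -m crank '{"travel":[[-0.1,0,0],[-0.2,-0.03,0],[-0.26,-0.04,0],[-0.26,-0.04,0],[-0.26,-0.04,0]],"turn":[[0,0,0],[0,0,0],[0,0,0],[0,0,0],[0,0,0]],"gripper":[1,1,1,1,1]}'
python3 - <<'E'
from workcell import bot
from jig import *
for k in range(3):
    S=bot.grab_frame("scene");s=bot.observe();print(s["position"],s["force"],"red",red(S)[:2],"pointer",pointer(S,-66))
E
```

```text
clock: 13.25
position: [0.5088, -0.0827, 0.0366]
tool_rot: [3.138, 0.001, 1.707]
force: [9.8, 2.7, -5.6]
grip_width: 0.0126
finger_force: 78.4
[ 0.5088 -0.0827  0.0366] [ 9.8375  2.1241 -4.1577] red ((np.float64(224.43), np.float64(172.54)), array([-66.508 , -68.1748])) pointer [(-44, np.float64(-66.73), 110), (-41, np.float64(-66.91), 117), (-38, np.float64(-66.77), 118)]
[ 0.5089 -0.0827  0.0366] [ 9.482   1.7194 -5.0354] red ((np.float64(224.47058823529412), np.float64(172.54901960784315)), array([-66.5046, -68.0638])) pointer [(-44, np.float64(-66.7), 112), (-41, np.float64(-66.88), 120), (-38, np.float64(-66.6), 115)]
[ 0.5089 -0.0827  0.0366] [ 9.8201  1.5584 -5.0987] red ((np.float64(224.33009708737865), np.float64(172.51456310679612)), array([-66.5273, -68.4515])) pointer [(-44, np.float64(-66.68), 112), (-41, np.float64(-66.88), 123), (-38, np.float64(-66.71), 121)]
```

Aligned to within about 0.3 mm and holding steady, so I'm handing it in.

```bash
python3 -c "
from workcell import bot;print(bot.job_done())"
```

```text
the job is handed in; nothing more can be done
None
```

The orange pin is fully seated in the orange socket, and the gripper is holding the jaw open with the pointer within about 0.3 mm of the red line; I handed the job in at about 13.5 s.

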